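Lock out the mask aligner's shutter

ROBOT

A 6-joint arm with a two-finger parallel gripper is mounted at the origin on the work surface. World frame = base frame: x ahead of the robot, y to its left, z up, the work surface at z = 0. Lengths are in mm, angles in rad, forces in N, time in s.
With the tool pointing down it reaches from about 275 to 875 mm from the base axis. Payload 12.5 kg.
Tool frame: the origin (TCP) lies midway between the tips of the shut fingers; the grasp point (between the pads) lies 19 mm behind it (r.grasp_offset is the distance from the TCP to the grasp point, in mm); z points along the fingers, y is the line along which they close (so a half turn about z gives the same grasp; the last joint's range is limited). The gripper opens to 85 mm and grips with 20 to 120 N. Pads are 22 mm wide; open, the fingers measure 114 mm over their backs; the gripper's body (76 mm by 85 mm) begins 54 mm behind the grasp point. The pads swing forward as they close: fully open they stand 13 mm farther back than shut.
Start: joints at [1.153, 0.351, 1.652, -0, 1.139, -0.085], TCP at [179.648, 519.818, 231.29] pointing down, gripper open.
Joint ranges: [-2.75, 2.75], [-0.79, 2.1], [0.01, 2.65], [-1.57, 4.71], [0.07, 3.14], [-2.87, 2.87]. Speed limits (rad/s): [2.22, 2.22, 2.79, 3.14, 3.14, 3.14].

INTERFACE

Orientations are given as [roll, pitch, yaw] about the fixed x, y, z axes, in that order (R = Rz(yaw) Ry(pitch) Rx(roll)).
In Python, from rig import r gives the robot as it stands. The module is installed in compiled form; this text tells all that it offers.
- The arm moves only by the tool play_rows, never from a script. Its arguments are lists of equal length, an entry for each row: "fingers": the finger opening in m, from 0 to 0.0854; "dp": the shift along the tool's x, y, z in m, a list of three; "twist": the turn, a rotation vector about the tool's x, y, z in units of 5 degrees (1.0 is 5 degrees), a list of three. In form: {"fingers": [fingers, ...], "dp": [[x, y, z], ...], "twist": [[rx, ry, rz], ...]}. A call has 1 to 10 rows; each row is the pose to reach, as a shift and turn from the pose commanded when the call began, along the tool's axes at that moment; what a row does not reach only later rows make up. A row lasts 1/8 s, in which the tool goes at most 62.5 mm and 10.7 degrees, less where a joint would pass 70% of its speed; a pose out of reach is approached as far as the arm can. A call with a gripper value outside its range is refused whole. The fingers move at their own pace and stop on an object; "squeeze" is the grip in N (left out, the last holds). Time passes only in rows, so rows that repeat a pose let the fingers close. It gives the time, the measured TCP pose, the force, the opening and the grip force at its end, in the units of the state.
- r.get_obs(): the state, without advancing time (a new reading comes with each control period).
- r.capture(name): name is "scene" or "top" or "wrist"; returns (picture, depth): 420x560x3 uint8, red, green, blue; 420x560 float32, mm along the optical axis (not along the pixel's ray), 0 where there is no reading.
- r.camera_info(name): a dict with "fov_y" (degrees; the focal length in pixels is half the picture's height over the tangent of half this angle, whatever the lens; pixels are square), "cx", "cy" (the principal point, pixels), "T" (4x4, takes a point from camera to world coordinates); the wrist camera has in their place "tool_from_camera" (4x4, takes a point from camera to tool coordinates, whose origin is the TCP and whose axes are the flange's). Camera axes: x right, y up, looking along -z (the intrinsics and any distortion apply to the point x, -y, -z); pixel columns grow to the right and rows downward; lengths in mm; the calibration is good to about 2 mm. The wrist camera is an equidistant fisheye: a pixel r from the principal point sees the ray r / f radians off the axis. A picture is of the moment at which its call begins: read the wrist's pose just before it. camera_info takes no time and is no camera call.
- r.close_job(): hands the job in; it is judged then, once.
Trained networks look in the newest picture that a camera, given by its name, has taken for a name from the list of things; names that differ only in an ending like _2 or _b are one class to them, and where a whole thing is asked for, a point or a joint stands for the part that bears it (a point fixed in the world has none). Each returns a list of dicts, best first, with "conf" (0 to 1); they miss things now and then, are a little off and sometimes report something else, mostly with a low value. They report only what shows in the picture. A call takes as long as a camera call. They do not tell look-alikes from the thing itself.
- r.trace(camera, thing): "mask" (420x560 bool, what is visible of it) and "xy" ([column, row] in pixels, amid what is visible of it).
The state is a dict: "clock": time; "joint_pos": joint angles; "qd": joint speeds; "effort": joint torques, N m; "position": TCP position; "ee_rot": TCP orientation; "wrist_force": force on the tool from outside, world axes, zero at the start; "wrist_torque": the same for the moment, N m; "finger_gap": finger opening in mm; "gripper_force": force on a finger pad.
Only numpy, scipy, OpenCV 4.12 (cv2) and the standard library are available. Lean on these libraries where they do the work, as an engineer would, in place of code of your own. Each camera call takes 0.05 s, during which the arm holds its last target. There are 200 camera calls.

TASK

Take the exposure unit out of service: first slide the switch on the grey console all the way to the end of its track nearest the hook, then lift the out-of-service tag (the plate with the round eye under its black grip) out of the rack and hang it by its eye on the console's hook, behind the upturned tip, leaving it hanging freely and still. Leave the other plate in the rack and everything else on the table where it is.

Things in the scene. Friction and masses are not known exactly. Their poses are not given: they have to be found in the camera images.
- console: Fixed grey control box, 140 (x) by 280 (y) by 50 mm high, carrying the slide switch and the hook. Origin: centre of its underside; its front looks to its own -x. The hook's upright, a steel bar 10 mm thick, rises at x = 50, y = 110 and bends at 200 mm above the table to run level towards the console's -x.
- hook_seat (a point): Point on the centre line of the hook's level bar (10 mm thick), 200 mm above the table, at console x = -65, y = 110: 30 mm behind where the tip begins to turn up, 115 mm ahead of the upright. Axes as the console's: the free tip points to -x, ends 40 mm from this point, and its top is 12 mm above the bar's centre line. Nothing of the hook is higher.
- shutter (a joint): The slide switch's grip along its track, in m: 0 at the end far from the hook, 0.100 at the end nearest the hook. It grows towards the console's +y, stays where it is left and takes about 2 N to move.
- shutter_top (a point): Centre of the top face of the slide switch's black grip, a block 28 (console x) by 20 (console y) by 40 high; this point is 104 mm above the table, the track's flat housing (40 wide in x) under the grip has its top 64 mm above the table. Axes as the console's.
- tag: The out-of-service tag: loose upright aluminium plate 6 (its x) by 60 (its y) by 125 mm high with a round eye, and on its top edge a black grip block 12 (x) by 36 (y) by 28 high, from 125 to 153 above the lower edge; about 110 g. Origin: centre of its lower edge, z up. Either face may be the front. It stands in one of the rack's two slots.
- tag_eye (a point): Centre of the tag's eye, 103 mm above its lower edge; eye diameter 26 mm, 9 mm of plate above the eye.
- tag_grip (a point): Middle of the tag's grip block, 139 mm above its lower edge; pinch it across the 12 mm (the tag's x).
- rack: Fixed black rack 60 (x) by 220 (y) by 45 high with two slots side by side at y = -60 and +60, each 7.5 wide in x and 35 deep (slot floor 10 above the table). Origin: centre of its underside.
- gauge: The other plate in the rack, to be left there: aluminium 6 thick, 46 wide, 125 high, forked at the top, with no eye and no grip. Origin: centre of its lower edge.
- objective: Microscope objective standing in front of the console, 32 diameter, 44 high. Origin: centre of its underside.
- chuck_ring: Aluminium ring lying in front of the rack, 72 outside, 48 inside diameter, 12 high. Origin: centre of its underside.
- dish: Glass dish, 70 diameter, 18 high. Origin: centre of its underside.
- driver: Screwdriver lying on the table, 170 long. Origin: centre of its underside.
- jar: White jar, 56 diameter, 70 high. Origin: centre of its underside.
There are look-alikes about, which are no part of the job. Leave any blue look-alike of the tag alone.

How it is judged (in metres and radians):
On the way, in this order (a step that is already met when the one before it is completed fails the run):
1. the slide switch is at the end of its track nearest the hook (value of joint shutter above 0.095 m), for 0.2 s.
2. the tag hangs by its eye on the hook (x of tag_eye in the frame of hook_seat between -0.027 and 0.11 m and y of tag_eye in the frame of hook_seat between -0.01 and 0.01 m and z of tag_eye in the frame of hook_seat between -0.014 and -0.003 m and angle between tag's own z axis and vertical below 0.25 rad), for 0.2 s.
At the end, for the whole second after the job is handed in: The switch is within 5 mm of its track end nearest the hook. The tag hangs at rest, upright within 0.25 rad, on the level bar behind the upturned tip and carried by it, the bar through its eye: eye centre 3 to 14 mm below the bar centre line, within 10 mm sideways (all of step 2 and value of joint shutter above 0.095 m and linear speed of tag below 0.03 m/s and angular speed of tag below 0.3 rad/s and contact force between tag and rack below 0.05 N and contact force between tag and console above 0.3 N); the robot touches nothing.
It fails at once if the other plate or a bystander is moved by more than 30 mm or tipped over (distance of any of gauge, objective, chuck_ring, dish, driver, jar from where it was at the start of the episode above 0.03 m or angle between any of gauge, objective, chuck_ring, dish, driver, jar's own z axis and vertical above 0.5 rad).
It also fails if it takes over 62 s, if anything falls off the work surface, if the arm or the gripper's body presses on something with over 40 N, if the wrist force passes 120 N, or if a joint passes its speed limit or range.

## Working session

There is one attempt and no reset: what is moved stays moved. The work goes in short steps, Python scripts to look and compute and a tool call to move; the robot and the scene stay as the last step left them, time stands still between calls to the robot, and variables do not carry over. Pictures are saved under pics/ and viewed, at most 10 in all, crops included, and the job is handed in when it is done.

Besides the shell and the picture viewer there is one more tool, called by a JSON object that holds its "api" and its "payload", one argument or row to a line. play_rows: Moves the arm, as the interface text tells. Its arguments: {"type":"object","properties":{"fingers":{"type":"array"},"dp":{"type":"array"},"twist":{"type":"array"},"squeeze":{"type":"number"}},"required":["fingers","dp","twist"]}

```bash
mkdir -p pics; cat > h.py <<'E'
import numpy as np, cv2
from rig import r
def K(n):
    c=r.camera_info(n); return c,210/np.tan(np.radians(c['fov_y'])/2)
def cloud(n,d):
    c,f=K(n); v,u=np.mgrid[0:420,0:560]
    P=np.stack([(u-c['cx'])/f*d,-(v-c['cy'])/f*d,-d],-1)
    T=np.array(c['T']); W=P@T[:3,:3].T+T[:3,3]; W[d<=0]=np.nan; return W
E
python3 - <<'E'
from h import *
for n in['scene','top']:
    im,d=r.capture(n); np.savez('/tmp/%s.npz'%n,im=im,d=d)
    cv2.imwrite('pics/%s.png'%n,im[...,::-1]); c=r.camera_info(n); print(n,{k:(np.round(v,2).tolist() if k=='T' else v) for k,v in c.items()})
    W=cloud(n,d)
    for t in['console','shutter','tag','gauge','rack','objective','chuck_ring','dish','driver','jar']:
        for o in r.trace(n,t)[:3]:
            m=o['mask']; p=W[m]; print(t,round(o['conf'],2),np.round(o['xy']),m.sum(),np.nanpercentile(p,[3,50,97],axis=0).round().tolist())
print(r.get_obs()['clock'])
E
```

```text
scene {'fov_y': 52.257889545282325, 'cx': 278.01054754466963, 'cy': 207.51123275705817, 'T': [[0.61, -0.47, 0.63, 1130.31], [0.79, 0.36, -0.5, -473.14], [0.01, 0.8, 0.6, 761.98], [0.0, 0.0, 0.0, 1.0]]}
console 0.78 [328. 242.] 5834 [[480.0, 14.0, 5.0], [568.0, 136.0, 50.0], [622.0, 283.0, 200.0]]
console 0.62 [300. 227.] 204 [[507.0, 67.0, 62.0], [529.0, 72.0, 90.0], [538.0, 117.0, 106.0]]
console 0.17 [295. 223.] 101 [[428.0, 114.0, 22.0], [442.0, 120.0, 42.0], [451.0, 141.0, 47.0]]
shutter 0.49 [300. 230.] 185 [[513.0, 67.0, 67.0], [531.0, 71.0, 92.0], [538.0, 84.0, 106.0]]
tag 0.96 [220. 340.] 1379 [[662.0, -274.0, 5.0], [667.0, -247.0, 79.0], [671.0, -217.0, 153.0]]
tag 0.65 [236. 269.] 1007 [[542.0, -162.0, 46.0], [553.0, -136.0, 100.0], [563.0, -108.0, 163.0]]
tag 0.22 [317. 177.] 426 [[297.0, 304.0, 6.0], [329.0, 318.0, 45.0], [343.0, 350.0, 72.0]]
gauge 0.57 [183. 284.] 674 [[507.0, -266.0, 46.0], [515.0, -245.0, 89.0], [522.0, -225.0, 135.0]]
rack 0.88 [208. 302.] 2511 [[494.0, -288.0, 4.0], [546.0, -193.0, 42.0], [594.0, -90.0, 47.0]]
chuck_ring 0.51 [203. 271.] 286 [[401.0
[... 1281 characters left out ...]
 [449.0, 142.0, 47.0]]
chuck_ring 0.76 [374. 255.] 349 [[397.0, -203.0, 5.0], [425.0, -171.0, 11.0], [460.0, -138.0, 15.0]]
chuck_ring 0.41 [240. 200.] 6473 [[471.0, 23.0, 32.0], [535.0, 160.0, 50.0], [608.0, 282.0, 202.0]]
chuck_ring 0.34 [272. 206.] 109 [[506.0, 68.0, 76.0], [516.0, 77.0, 103.0], [533.0, 85.0, 107.0]]
dish 0.97 [134. 230.] 542 [[434.0, 406.0, -0.0], [464.0, 438.0, 9.0], [492.0, 465.0, 19.0]]
driver 0.69 [438. 316.] 463 [[254.0, -390.0, -1.0], [271.0, -344.0, 21.0], [289.0, -271.0, 28.0]]
jar 0.87 [168. 287.] 520 [[288.0, 302.0, 4.0], [311.0, 322.0, 68.0], [335.0, 350.0, 73.0]]
jar 0.16 [372. 215.] 1844 [[474.0, -279.0, 1.0], [523.0, -188.0, 42.0], [582.0, -83.0, 48.0]]
1.1
```

View pics/scene.png

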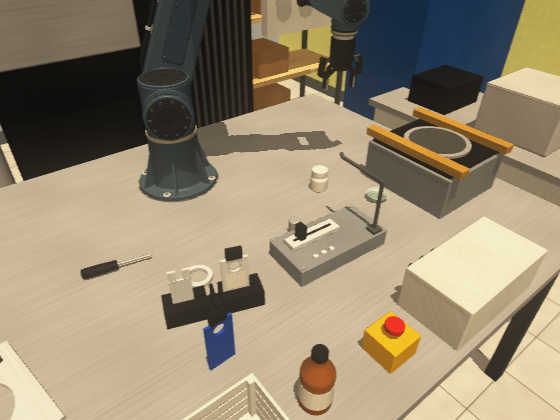

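```bash
python3 - <<'E'
from h import *
for n in['scene','top']:
    z=np.load('/tmp/%s.npz'%n); im,d=z['im'],z['d']; W=cloud(n,d); g=im.astype(int)
    x,y,h=W[...,0],W[...,1],W[...,2]
    def rect(name,m):
        p=W[m]; 
        if len(p)<8: print(n,name,len(p));return
        b=cv2.minAreaRect(p[:,:2].astype(np.float32)); print(n,name,len(p),'med',np.median(p,0).round(1),'rect',np.round(b[0],1),np.round(b[1],1),round(b[2],1), 'pca',np.degrees(np.arctan2(*np.linalg.svd(p[:,:2]-p[:,:2].mean(0),full_matrices=0)[2][0][::-1])).round(1))
    A=(x>450)&(x<650)&(y>0)&(y<310)
    rect('contop',A&(abs(h-50)<4))
    rect('hookbar',A&(h>188))
    rect('sliderTop',A&(abs(h-104)<3)&(y<200))
    rect('housing',A&(abs(h-64)<4))
    B=(x>480)&(x<620)&(y>-175)&(y<-95)
    rect('tag gripTop',B&(h>158)&(h<168))
    rect('tag grip',B&(h>137)&(h<168))
    rect('tag plate',B&(h>60)&(h<132))
    rect('rack',(x>450)&(x<620)&(y<-70)&(y>-310)&(abs(h-45)<3))
    rect('gauge',(x>480)&(x<540)&(y<-210)&(y>-280)&(h>60))
E
```

```text
scene contop 2968 med [565.4 148.3  50.3] rect [535.6 155.8] [283.3 167.4] 86.8 pca -88.7
scene hookbar 229 med [539.9 262.8 203.4] rect [530.8 264.6] [ 12.7 159.9] 87.8 pca -3.3
scene sliderTop 57 med [524.2  75.8 104.6] rect [523.6  76.8] [18.9 28.9] 78.8 pca -5.7
scene housing 574 med [530.5 123.2  64.2] rect [545.  162.2] [251.7  75.6] 70.0 pca -99.7
scene tag gripTop 89 med [ 552.5 -134.1  162.4] rect [ 550.8 -134.6] [35.6 13.9] 72.5 pca -108.6
scene tag grip 223 med [ 554.4 -135.9  154.9] rect [ 549.5 -140.2] [47.3 14.8] 72.5 pca -110.4
scene tag plate 601 med [ 553.  -136.1   94.1] rect [ 552.1 -134.4] [60.7 10.8] 70.5 pca -109.4
scene rack 1357 med [ 539.5 -197.5   45. ] rect [ 534.8 -183.3] [220.  64.] 70.9 pca -109.5
scene gauge 559 med [ 514.8 -246.1   97.8] rect [ 512.9 -245.2] [46.  10.3] 71.9 pca -108.8
top contop 4194 med [552.9 163.8  49.2] rect [544.  152.3] [277.7 140.2] 86.9 pca -89.9
top hookbar 306 med [525.7 263.6 203.1] rect [526.8 264.2] [ 10.6 152.9] 86.9 pca 176.9
top sliderTop 72 med [520.5  76.2 103.5] rect [519.9  76.2] [25.8 16.9] 1.9 pca 172.1
top housing 755 med [521.9 122.9  63.1] rect [534.7 156.2] [240.2  72.2] 72.9 pca -98.2
top tag gripTop 83 med [ 547.6 -134.9  162. ] rect [ 548.1 -135. ] [34.7 12.4] 71.5 pca -109.7
top tag grip 129 med [ 545.8 -134.3  160.6] rect [ 547.9 -134.6] [35.2 13.1] 72.2 pca -110.5
top tag plate 234 med [ 546.7 -133.7   95.2] rect [ 547.7 -135.2] [60.2  7.5] 70.4 pca -109.8
top rack 976 med [ 527.5 -190.1   44.7] rect [ 530.8 -184.5] [219.9  61.6] 70.9 pca 69.8
top gauge 233 med [ 508.6 -244.3  105.4] rect [ 509.4 -246. ] [46.8  7.7] 71.7 pca -109.5
```

The scene shows three tag-like things. The tag with a black grip and round eye stands in the rack at (235,267). A blue look-alike is at (220,340), in front of the rack in this picture. The forked gauge is at (182,285). I choose the one at (235,267). The hook is at (375,200) and the switch grip at (300,230).

```bash
python3 - <<'E'
from h import *
s=np.load('/tmp/scene.npz')['im']; t=np.load('/tmp/top.npz')['im']
a=cv2.resize(s[230:380,140:290],(400,400),interpolation=2); b=cv2.resize(t[130:270,180:320],(400,400),interpolation=2)
cv2.imwrite('pics/crop1.png',np.hstack([a,b])[...,::-1])
o=r.get_obs(); print({k:np.round(o[k],3).tolist() for k in('position','ee_rot','joint_pos','wrist_force','finger_gap')},r.grasp_offset)
c=r.camera_info('wrist'); print(c['fov_y'],c['cx'],c['cy'],np.round(c['tool_from_camera'],2).tolist())
# track (white housing) in console frame, both cams
for n,o0 in(('top',(544,152.3)),('scene',(548,153))):
    z=np.load('/tmp/%s.npz'%n); W=cloud(n,z['d']); q=np.radians(-3.1); X=W[...,:2]-o0
    u=X@[np.cos(q),np.sin(q)]; v=X@[-np.sin(q),np.cos(q)]; h=W[...,2]
    m=(abs(h-64)<5)&(abs(v)<95)&(u<25)&(u>-70)
    print(n,'housing u',np.percentile(u[m],[1,99]).round(),'v',np.percentile(v[m],[1,99]).round())
    m=(abs(h-103.5)<4)&(abs(v)<95)&(abs(u)<70); print('grip u',np.percentile(u[m],[2,98]).round(1),'v',np.percentile(v[m],[2,98]).round(1))
    m=(h>190)&(abs(v-110)<30)&(abs(u)<150); print('bar u',np.percentile(u[m],[1,99]).round(1),'v',np.percentile(v[m],[2,98]).round(1))
E
```

```text
{'position': [179.619, 519.812, 231.286], 'ee_rot': [-3.142, -0.0, 2.809], 'joint_pos': [1.153, 0.351, 1.652, 0.0, 1.139, -0.085], 'wrist_force': [-0.92, -0.123, -0.636], 'finger_gap': 85.595} 18.700000000000003
65.70646984690485 273.8978219725436 208.66087638884906 [[0.0, 0.95, 0.3, 77.47], [1.0, -0.0, 0.0, 0.64], [0.0, 0.3, -0.95, -142.67], [0.0, 0.0, 0.0, 1.0]]
top housing u [-40.   0.] v [-94.  35.]
grip u [-32.9  -6.9] v [-86.  -68.3]
bar u [-101.1   52. ] v [106.3 115.6]
scene housing u [-40.   1.] v [-94.  35.]
grip u [-31.9  -6.6] v [-86.4 -67.4]
bar u [-101.7   54.6] v [105.  115.1]
```

View pics/crop1.png

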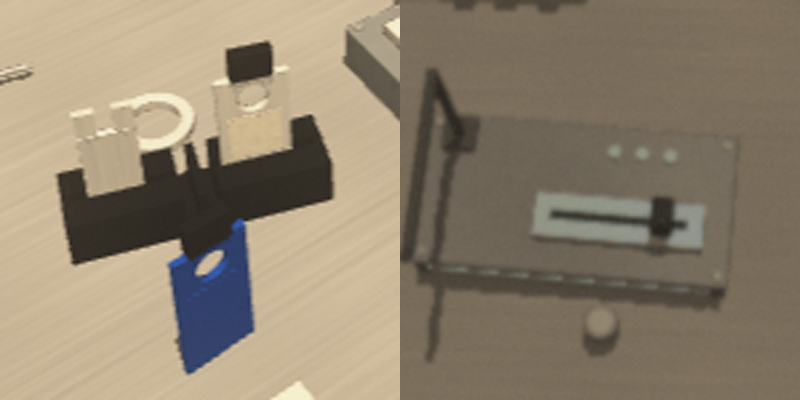

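The crop confirms it: silver plate, round eye and black grip in the rack, with the blue copy standing outside the rack. In the top crop the switch sits at the end of its track away from the hook. I'll go above the switch first.

{"api": "play_rows", "payload": {
  "fingers": [0.085,0.085,0.085,0.085,0.085,0.085,0.085,0.085,0.085,0.085],
  "dp": [
    [-0.04,-0.026,-0.03],
    [-0.468,-0.307,-0.03],
    [-0.468,-0.307,-0.03],
    [-0.468,-0.307,-0.03],
    [-0.468,-0.307,-0.03],
    [-0.468,-0.307,-0.03],
    [-0.468,-0.307,-0.03],
    [-0.468,-0.307,-0.03],
    [-0.468,-0.307,-0.03],
    [-0.468,-0.307,-0.03]
  ],
  "twist": [
    [0,0,0],
    [0,0,-1],
    [0,0,-2],
    [0,0,-3.2],
    [0,0,-3.2],
    [0,0,-3.2],
    [0,0,-3.2],
    [0,0,-3.2],
    [0,0,-3.2],
    [0,0,-3.2]
  ]
}}

```text
clock: 2.35
position: [523.2, 74.0, 261.0]
ee_rot: [-3.141, 0.0, 3.085]
wrist_force: [0.2, -0.7, -0.3]
finger_gap: 84.9
gripper_force: 0.0
```

{"api": "play_rows", "payload": {
  "fingers": [0.085,0.085,0.085,0.085,0,0,0,0,0,0],
  "dp": [
    [0,0,0.06],
    [0,0,0.12],
    [0,0,0.182],
    [0,0,0.182],
    [0,0,0.182],
    [0,0,0.182],
    [0,0,0.182],
    [0,0,0.182],
    [0,0,0.182],
    [0,0,0.182]
  ],
  "twist": [
    [0,0,0],
    [0,0,0],
    [0,0,0],
    [0,0,0],
    [0,0,0],
    [0,0,0],
    [0,0,0],
    [0,0,0],
    [0,0,0],
    [0,0,0]
  ],
  "squeeze": 20
}}

```text
clock: 3.6
position: [522.3, 76.8, 80.5]
ee_rot: [3.141, 0.002, 3.088]
wrist_force: [-1.2, 0.2, 8.8]
finger_gap: 19.6
gripper_force: 24.5
```

{"api": "play_rows", "payload": {
  "fingers": [0,0,0,0,0,0,0,0],
  "dp": [
    [0,0.02,0],
    [0,0.04,0],
    [0,0.06,0],
    [0,0.075,0],
    [0,0.085,0],
    [0,0.092,0],
    [0,0.096,0],
    [0,0.096,0]
  ],
  "twist": [
    [0,0,0],
    [0,0,0],
    [0,0,0],
    [0,0,0],
    [0,0,0],
    [0,0,0],
    [0,0,0],
    [0,0,0]
  ]
}}

```text
clock: 4.6
position: [527.2, 166.5, 80.6]
ee_rot: [-3.132, -0.0, 3.09]
wrist_force: [-1.5, -50.7, 19.2]
finger_gap: 19.3
gripper_force: 28.5
```

{"api": "play_rows", "payload": {
  "fingers": [0,0.085,0.085,0.085,0.085,0.085],
  "dp": [
    [0,-0.005,0],
    [0,-0.005,0],
    [0,-0.005,0],
    [0,-0.005,0],
    [0,-0.005,-0.06],
    [0,-0.005,-0.12]
  ],
  "twist": [
    [0,0,0],
    [0,0,0],
    [0,0,0],
    [0,0,0],
    [0,0,0],
    [0,0,0]
  ]
}}

```text
clock: 5.35
position: [526.1, 167.9, 200.4]
ee_rot: [-3.141, -0.002, 3.089]
wrist_force: [0.5, -0.3, -0.4]
finger_gap: 85.5
gripper_force: 0.0
```

```bash
python3 - <<'E'
from h import *
for n in('top','scene'):
    im,d=r.capture(n); W=cloud(n,d); o0=dict(top=(544,152.3),scene=(548,153))[n]; q=np.radians(-3.1); X=W[...,:2]-o0
    u=X@[np.cos(q),np.sin(q)]; v=X@[-np.sin(q),np.cos(q)]; h=W[...,2]
    m=(abs(h-103.5)<4)&(abs(v)<95)&(u<5)&(u>-45); print(n,m.sum(),'grip v',np.percentile(v[m],[2,98]).round(1) if m.sum() else '')
    cv2.imwrite('pics/sw_%s.png'%n,cv2.resize(im[120:300,180:420],(800,600))[...,::-1])
o=r.get_obs(); print(o['clock'],np.round(o['position'],1),np.round(o['ee_rot'],3),np.round(o['wrist_force'],1))
E
```

```text
top 0 grip v 
scene 61 grip v [ 0.4 20.7]
5.45 [529.1 168.7 205.5] [3.139 0.01  3.089] [ 1.   0.5 -1.1]
```

View pics/sw_scene.png

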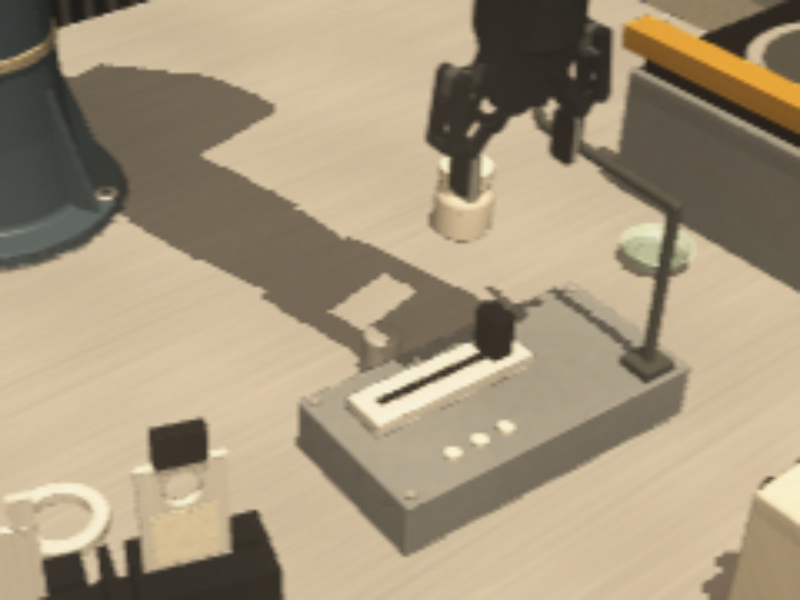

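The picture shows the grip at (493,330), at the hook end of its track. A 50 N hard stop agrees with that. I'll check again from the top camera once the arm is clear, so I'm moving above the tag.

{"api": "play_rows", "payload": {
  "fingers": [0.085,0.085,0.085,0.085,0.085,0.085,0.085,0.085,0.085,0.085],
  "dp": [
    [0,-0.02,-0.03],
    [-0.005,-0.06,-0.03],
    [-0.01,-0.1,-0.03],
    [-0.015,-0.14,-0.03],
    [-0.02,-0.18,-0.03],
    [-0.025,-0.22,-0.03],
    [-0.03,-0.26,-0.03],
    [-0.039,-0.301,-0.03],
    [-0.039,-0.301,-0.03],
    [-0.039,-0.301,-0.03]
  ],
  "twist": [
    [0,0,2.1],
    [0,0,4.2],
    [0,0,6.4],
    [0,0,8.5],
    [0,0,10.6],
    [0,0,12.8],
    [0,0,14.9],
    [0,0,17],
    [0,0,19.2],
    [0,0,21.3]
  ]
}}

```text
clock: 6.7
position: [549.3, -135.2, 228.7]
ee_rot: [-3.141, -0.0, 1.223]
wrist_force: [-0.3, 0.5, -0.3]
finger_gap: 85.1
gripper_force: 0.0
```

```bash
python3 - <<'E'
from h import *
im,d=r.capture('top'); W=cloud('top',d); q=np.radians(-3.1)
for nm,I,D in(('now',im,d),('before',*[np.load('/tmp/top.npz')[k] for k in('im','d')])):
    W=cloud('top',D); X=W[...,:2]-(544,152.3); u=X@[np.cos(q),np.sin(q)]; v=X@[-np.sin(q),np.cos(q)]; h=W[...,2]
    g=I.max(2); A=(u>-45)&(u<5)&(abs(v+30)<90)
    m=A&(abs(h-103.5)<4); print(nm,'grip v',np.percentile(v[m],[2,98]).round(1))
    m=A&(abs(h-64)<5); print('housing v',v[m].min().round(1),v[m].max().round(1))
    m=A&(abs(u+20)<6)&(h<67)&(g<90); print('slot v',v[m].min().round(1),v[m].max().round(1))
im,d=r.capture('wrist'); np.savez('/tmp/w.npz',im=im,d=d)
o=r.get_obs(); print(o['clock'],np.round(o['position'],1),np.round(o['ee_rot'],3),np.round(o['wrist_force'],1))
cv2.imwrite('pics/w1.png',im[...,::-1])
E
```

```text
now grip v [ 1.8 20.2]
housing v -113.8 35.8
slot v -93.9 1.5
before grip v [-86.  -68.3]
housing v -113.8 36.0
slot v -96.4 19.4
6.8 [ 549.3 -134.8  228.9] [-3.141 -0.     1.227] [-0.6 -0.2 -0.1]
```

View pics/w1.png

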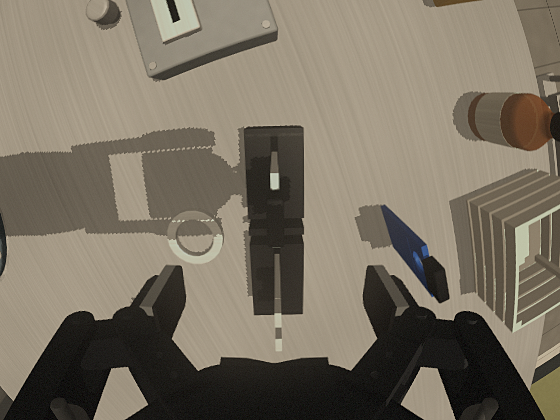

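The wrist view shows the rack at (275,220). One plate is at (275,170), and another lies under the fingers at (278,320), with the blue copy at (425,260). The top camera puts the switch at its track end (grip centre 11 mm, limit about 11). I'll convert the wrist depth to world coordinates.

```bash
cat >> h.py <<'E'
from scipy.spatial.transform import Rotation as Ro
def wcloud(d,o):
    c,f=K('wrist'); v,u=np.mgrid[0:420,0:560]; a=(u-c['cx']),(v-c['cy'])
    rr=np.hypot(*a)+1e-9; t=np.tan(rr/f)/rr
    P=np.stack([a[0]*t*d,-a[1]*t*d,-d],-1); T=np.array(c['tool_from_camera'])
    P=P@T[:3,:3].T+T[:3,3]; W=P@Ro.from_euler('xyz',o['ee_rot']).as_matrix().T+o['position']; W[d<=0]=np.nan; return W
E
python3 - <<'E'
from h import *
z=np.load('/tmp/w.npz'); o=r.get_obs(); W=wcloud(z['d'],o); h=W[...,2]
for p in((275,145),(275,180),(275,270),(278,320),(278,345),(260,140),(260,300)): print(p,W[p[1],p[0]].round(1),z['im'][p[1],p[0]])
def rect(nm,m):
    p=W[m]; b=cv2.minAreaRect(p[:,:2].astype(np.float32)); v,u=np.nonzero(m); print(nm,len(p),np.median(p,0).round(1),np.round(b[0],1),np.round(b[1],1),round(b[2],1),'px',u.mean().round(),v.mean().round())
x,y=W[...,0],W[...,1]
rect('grip',(h>155)&(h<170)&(np.hypot(x-549,y+135)<30))
rect('plate<132',(h>60)&(h<134)&(np.hypot(x-549,y+135)<35))
rect('gauge',(h>60)&(np.hypot(x-511,y+245)<28)&(h<140))
rect('rack',(abs(h-45)<3)&(x>450)&(x<620)&(y<-70)&(y>-310))
E
```

```text
(275, 145) [ 562.6 -100.    11. ] [49 45 35]
(275, 180) [ 558.2 -111.3  135.8] [190 194 176]
(275, 270) [ 518.3 -224.2   53.2] [99 91 77]
(278, 320) [ 518.2 -231.9  135.1] [190 187 166]
(278, 345) [ 508.3 -260.3  135.7] [190 186 164]
(260, 140) [551.3 -86.5  44.6] [62 56 48]
(260, 300) [ 486.4 -260.6   45.9] [49 46 39]
grip 891 [ 550.4 -132.1  163. ] [ 549.8 -133.7] [35.7 11.8] 70.8 px 275.0 221.0
plate<132 114 [ 558.7 -105.9  105.1] [ 555.9 -116.2] [22.7  6. ] 73.3 px 274.0 167.0
gauge 512 [ 518.  -225.3  127.3] [ 513.1 -245.4] [47.2  6.1] 72.1 px 277.0 312.0
rack 7789 [ 537.9 -158.3   45.3] [ 533.3 -184.3] [220.7  60.6] 71.8 px 276.0 216.0
```

{"api": "play_rows", "payload": {
  "fingers": [0.085,0.085,0.085,0,0,0,0,0,0,0],
  "dp": [
    [0.001,0,0.045],
    [0.001,0,0.092],
    [0.001,0,0.092],
    [0.001,0,0.092],
    [0.001,0,0.092],
    [0.001,0,0.092],
    [0.001,0,0.092],
    [0.001,0,0.092],
    [0.001,0,0.092],
    [0.001,0,0.092]
  ],
  "twist": [
    [0,0,0],
    [0,0,0],
    [0,0,0],
    [0,0,0],
    [0,0,0],
    [0,0,0],
    [0,0,0],
    [0,0,0],
    [0,0,0],
    [0,0,0]
  ],
  "squeeze": 40
}}

```text
clock: 8.05
position: [550.1, -134.2, 138.0]
ee_rot: [3.14, -0.0, 1.23]
wrist_force: [-1.0, 0.3, 5.5]
finger_gap: 11.2
gripper_force: 39.9
```

{"api": "play_rows", "payload": {
  "fingers": [0,0,0,0,0,0,0,0],
  "dp": [
    [0,0,-0.01],
    [0,0,-0.025],
    [0,0,-0.045],
    [0,0,-0.075],
    [0,0,-0.11],
    [0,0,-0.14],
    [0,0,-0.14],
    [0,0,-0.14]
  ],
  "twist": [
    [0,0,0],
    [0,0,0],
    [0,0,0],
    [0,0,0],
    [0,0,0],
    [0,0,0],
    [0,0,0],
    [0,0,0]
  ]
}}

```text
clock: 9.05
position: [549.2, -133.9, 276.6]
ee_rot: [-3.14, 0.0, 1.229]
wrist_force: [-0.3, -0.3, -1.6]
finger_gap: 11.3
gripper_force: 39.2
```

```bash
python3 - <<'E'
from h import *
o=r.get_obs(); print(o['clock'],np.round(o['position'],1),np.round(o['ee_rot'],3),np.round(o['wrist_force'],1),o['finger_gap'])
for n in('scene','top'):
    im,d=r.capture(n); W=cloud(n,d); h=W[...,2]; x,y=W[...,0],W[...,1]
    m=(h>165)&(h<318)&(np.hypot(x-550,y+134)<40); p=W[m]
    lo=p[p[:,2]<285]; 
    if len(lo)>20:
        b=cv2.minAreaRect(lo[:,:2].astype(np.float32)); print(n,len(lo),'zmin',np.percentile(lo[:,2],1),np.round(b[0],1),np.round(b[1],1),round(b[2],1))
    m=(abs(y+245)<25)&(abs(x-512)<20)&(h>60); print('gauge',W[m].mean(0).round(1))
    if n=='scene':
        cv2.imwrite('pics/lift.png',cv2.resize(im[150:330,140:380],(800,600))[...,::-1])
E
```

```text
9.05 [ 549.2 -133.9  276.6] [-3.14   0.     1.229] [-0.3 -0.3 -1.6] 11.30212125061828
scene 1243 zmin 166.89789656099404 [ 555.4 -135.8] [60.5 22. ] 70.8
gauge [ 514.6 -245.9   98.5]
gauge [nan nan nan]<stdin>:9: RuntimeWarning: Mean of empty slice.
  ret = um.true_divide(
```

View pics/lift.png

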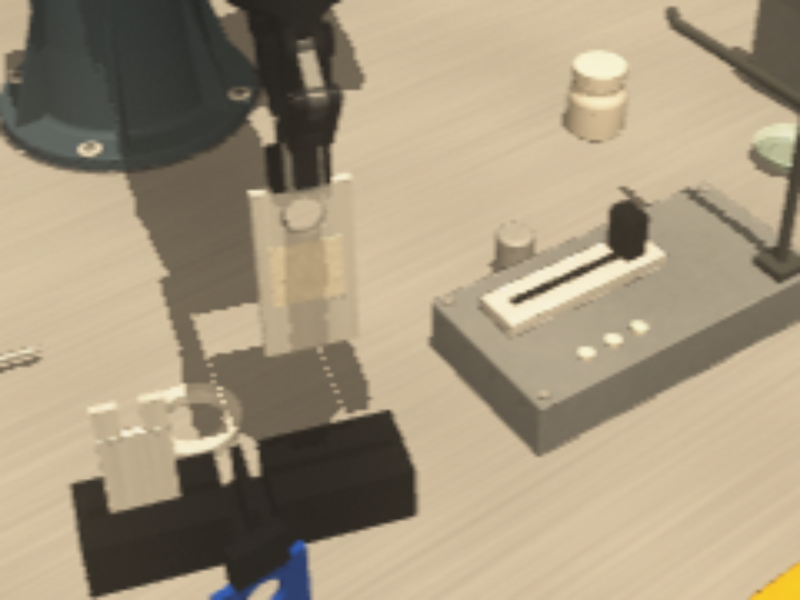

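The crop shows the tag held upright by its grip at (300,270), clear of the rack, with the gauge still in place and the switch at the hook end. Next I move to a spot in front of the hook.

{"api": "play_rows", "payload": {
  "fingers": [0,0,0,0,0,0,0,0,0,0],
  "dp": [
    [0.02,-0.016,0],
    [0.05,-0.041,0],
    [0.09,-0.074,0],
    [0.135,-0.111,0],
    [0.18,-0.148,0],
    [0.225,-0.185,0],
    [0.265,-0.218,0],
    [0.3,-0.246,0],
    [0.323,-0.265,0],
    [0.333,-0.273,0]
  ],
  "twist": [
    [0,0,0],
    [0,0,-0.4],
    [0,0,-0.8],
    [0,0,-1.2],
    [0,0,-1.6],
    [0,0,-2],
    [0,0,-2.4],
    [0,0,-2.8],
    [0,0,-3.3],
    [0,0,-3.3]
  ]
}}

```text
clock: 10.4
position: [402.4, 272.5, 276.8]
ee_rot: [-3.141, 0.0, 1.52]
wrist_force: [0.5, -0.1, -1.2]
finger_gap: 11.1
gripper_force: 39.2
```

{"api": "play_rows", "payload": {
  "fingers": [0,0,0,0],
  "dp": [
    [0,0,0.02],
    [0,0,0.04],
    [0,0,0.048],
    [0,0,0.048]
  ],
  "twist": [
    [0,0,0],
    [0,0,0],
    [0,0,0],
    [0,0,0]
  ]
}}

```text
clock: 10.9
position: [403.8, 270.8, 229.1]
ee_rot: [-3.141, 0.0, 1.517]
wrist_force: [0.0, -0.0, -1.6]
finger_gap: 11.9
gripper_force: 39.1
```

```bash
python3 - <<'E'
from h import *
o=r.get_obs(); print(o['clock'],np.round(o['position'],1),np.round(o['ee_rot'],3),np.round(o['wrist_force'],1),o['finger_gap'])
tcp=np.array(o['position'])
def line(nm,W,m):
    p=W[m]; print(nm,len(p),'med',np.median(p,0).round(1),'rect',[np.round(q,1) for q in cv2.minAreaRect(p[:,:2].astype(np.float32))],'z',np.percentile(p[:,2],[2,98]).round(1))
ims=[]
for n in('wrist','scene','top'):
    im,d=r.capture(n); W=wcloud(d,o) if n=='wrist' else cloud(n,d); x,y,h=W[...,0],W[...,1],W[...,2]; ims.append(im)
    b=(h>190)&(h<220)&(x>446)&(x<590)&(abs(y-265)<25)
    if b.sum()>10: line(n+' bar',W,b); line(n+' tip',W,b&(x<458))
    t=(abs(x-tcp[0])<20)&(abs(y-tcp[1])<45)&(h<tcp[2]-5)&(h>tcp[2]-140)
    if t.sum()>10:
        line(n+' tag',W,t)
        p=W[t]
        for a in range(85,240,30):
            s=p[(p[:,2]>a)&(p[:,2]<a+30)]
            if len(s)>5: print('   z',a,np.median(s,0).round(1),'y',np.percentile(s[:,1],[2,98]).round(1))
a=cv2.resize(ims[0][:,:],(400,300)); b=cv2.resize(ims[1][120:240,290:450],(400,300),interpolation=2)
cv2.imwrite('pics/pre.png',np.hstack([a,b])[...,::-1])
E
```

```text
10.9 [403.8 270.8 229.1] [-3.141  0.     1.517] [ 0.  -0.  -1.6] 11.85157040456804
wrist bar 2847 med [502.7 268.7 204.3] rect [array([518.7, 267.2]), array([ 10.4, 142.7]), np.float64(87.1)] z [199.1 211.5]
wrist tip 309 med [452.5 272.3 209.6] rect [array([452.8, 270.5]), array([10.7, 10. ]), np.float64(1.9)] z [201.2 212.6]
wrist tag 450 med [405.  300.6 186.3] rect [array([404.9, 300.6]), array([1.1, 6.1]), np.float64(86.9)] z [106.4 222.9]
   z 85 [405.2 300.6 107.2] y [300.3 301. ]
   z 115 [404.5 300.6 131.5] y [300.3 301. ]
   z 145 [405.2 300.6 162.4] y [300.3 301. ]
   z 175 [405.3 300.6 191. ] y [300.2 300.9]
   z 205 [404.8 300.6 215.1] y [300.2 301. ]
scene bar 186 med [521.5 263.8 203.6] rect [array([520.1, 264.9]), array([ 10.8, 139.8]), np.float64(86.1)] z [197.7 210.8]
scene tip 14 med [456.3 267.5 208.6] rect [array([455.5, 268.7]), array([8.3, 7.9]), np.float64(58.1)] z [200.9 212.2]
scene tag 640 med [407.6 267.5 163.1] rect [array([406.3, 271. ]), array([65.2, 11.4]), np.float64(86.1)] z [105.  221.6]
   z 85 [407.4 267.3 108.7] y [239.7 301.2]
   z 115 [407.5 268.2 129.7] y [240.  299.9]
   z 145 [407.9 266.1 161. ] y [241.  299.4]
   z 175 [407.7 270.8 189.3] y [240.8 299.1]
   z 205 [407.2 261.6 215.2] y [239.9 299.7]
top bar 160 med [548.9 262.2 202.9] rect [array([547. , 263.3]), array([ 9.9, 84.8]), np.float64(86.9)] z [196.8 206.9]
  return _methods._mean(a, axis=axis, dtype=dtype,
  ret = um.true_divide(
Traceback (most recent call last):
IndexError: index -1 is out of bounds for axis 0 with size 0
```

The tag is upright, its eye is at about z 204, and it sits about 2 mm to the -y side of the bar's line. I'll shift sideways by 2 mm, then insert along the bar.

{"api": "play_rows", "payload": {
  "fingers": [0,0,0,0,0,0],
  "dp": [
    [0.002,0,0],
    [0.002,0.015,0],
    [0.002,0.03,0],
    [0.002,0.045,0],
    [0.002,0.055,0],
    [0.002,0.062,0]
  ],
  "twist": [
    [0,0,0],
    [0,0,0],
    [0,0,0],
    [0,0,0],
    [0,0,0],
    [0,0,0]
  ]
}}

```text
clock: 11.8
position: [466.6, 269.6, 229.1]
ee_rot: [-3.141, 0.0, 1.517]
wrist_force: [0.1, 0.5, -1.1]
finger_gap: 11.2
gripper_force: 39.2
```

```bash
python3 - <<'E'
from h import *
im,_=r.capture('scene'); w,_=r.capture('wrist')
a=cv2.resize(w,(400,400)); b=cv2.resize(im[130:230,320:420],(400,400),interpolation=2)
cv2.imwrite('pics/ins.png',np.hstack([a,b])[...,::-1])
E
```

```text
(no output)
```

View pics/ins.png

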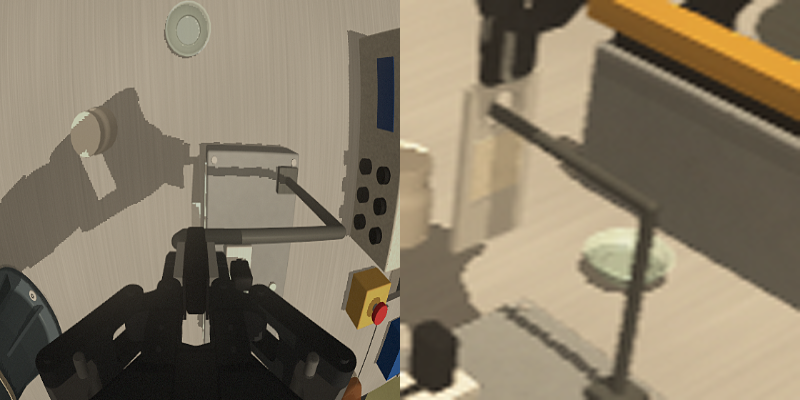

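The picture shows the bar entering the eye at right-hand pixel (495,105) and the tip already out in front at left-hand pixel (178,238), with no contact force. I'll go on inward, then lower.

{"api": "play_rows", "payload": {
  "fingers": [0,0,0,0,0,0,0],
  "dp": [
    [0,0.015,0],
    [0,0.03,0],
    [0,0.042,0],
    [0,0.042,0.003],
    [0,0.042,0.006],
    [0,0.042,0.009],
    [0,0.042,0.009]
  ],
  "twist": [
    [0,0,0],
    [0,0,0],
    [0,0,0],
    [0,0,0],
    [0,0,0],
    [0,0,0],
    [0,0,0]
  ]
}}

```text
clock: 12.78
position: [507.5, 267.6, 220.1]
ee_rot: [-3.141, 0.0, 1.518]
wrist_force: [0.2, -1.0, -1.7]
finger_gap: 11.5
gripper_force: 39.2
```

{"api": "play_rows", "payload": {
  "fingers": [0,0,0,0],
  "dp": [
    [0,0,0.001],
    [0,0,0.002],
    [0,0,0.003],
    [0,0,0.003]
  ],
  "twist": [
    [0,0,0],
    [0,0,0],
    [0,0,0],
    [0,0,0]
  ]
}}

```text
clock: 13.28
position: [507.8, 267.5, 217.2]
ee_rot: [-3.142, 0.0, 1.518]
wrist_force: [0.2, 0.2, -0.6]
finger_gap: 11.4
gripper_force: 39.2
```

{"api": "play_rows", "payload": {
  "fingers": [0,0,0.014,0.018,0.025,0.035,0.05,0.06],
  "dp": [
    [0,0,0.001],
    [0,0,0.001],
    [0,0,0.001],
    [0,0,0.001],
    [0,0,0.001],
    [0,0,0.001],
    [0,0,0.001],
    [0,0,0.001]
  ],
  "twist": [
    [0,0,0],
    [0,0,0],
    [0,0,0],
    [0,0,0],
    [0,0,0],
    [0,0,0],
    [0,0,0],
    [0,0,0]
  ]
}}

```text
clock: 14.28
position: [507.9, 267.6, 216.3]
ee_rot: [-3.142, 0.0, 1.518]
wrist_force: [0.8, 0.4, 0.1]
finger_gap: 60.4
gripper_force: 0.0
```

{"api": "play_rows", "payload": {
  "fingers": [0.06,0.06,0.06,0.06,0.06,0.06,0.06,0.06],
  "dp": [
    [0,0,-0.02],
    [0,0,-0.05],
    [0,0,-0.09],
    [0,0,-0.13],
    [0,0,-0.15],
    [0,0,-0.15],
    [0,0,-0.15],
    [0,0,-0.15]
  ],
  "twist": [
    [0,0,0],
    [0,0,0],
    [0,0,0],
    [0,0,0],
    [0,0,0],
    [0,0,0],
    [0,0,0],
    [0,0,0]
  ]
}}

```text
clock: 15.28
position: [507.6, 267.4, 365.0]
ee_rot: [-3.14, 0.001, 1.517]
wrist_force: [-0.3, 0.4, 0.3]
finger_gap: 60.0
gripper_force: 0.0
```

```bash
python3 - <<'E'
from h import *
ims=[]
for k in range(2):
    im,d=r.capture('scene'); W=cloud('scene',d); x,y,h=W[...,0],W[...,1],W[...,2]
    m=(abs(x-510)<18)&(abs(y-267)<45)&(h>80)&(h<250)&(abs(x-505-0)<20); p=W[m]
    print(len(p),'z',np.percentile(p[:,2],[1,99]).round(1))
    for a in range(85,245,30):
        s=p[(p[:,2]>a)&(p[:,2]<a+30)]
        if len(s)>5: print('  z',a,np.median(s,0).round(1),'y',np.percentile(s[:,1],[3,97]).round(1))
    b=cv2.resize(im[130:230,320:420],(400,400),interpolation=2); ims.append(b)
w,_=r.capture('wrist'); ims[0]=cv2.resize(w,(400,400))
cv2.imwrite('pics/hang.png',np.hstack(ims)[...,::-1]); print(r.get_obs()['clock'])
E
```

```text
824 z [ 90.8 243. ]
  z 85 [511.  263.  102.6] y [235.6 294.8]
  z 115 [511.4 262.4 131.1] y [236.5 294.7]
  z 145 [511.5 263.6 159.8] y [237.  295.3]
  z 175 [510.9 259.5 192.4] y [237.  295.1]
  z 205 [512.8 261.3 217.9] y [238.6 291.6]
  z 235 [512.8 264.8 241.1] y [249.5 284.3]
825 z [ 91. 243.]
  z 85 [511.3 262.8 102.3] y [235.4 293.9]
  z 115 [511.6 262.8 130.8] y [236.9 294.7]
  z 145 [511.6 263.5 160.6] y [237.2 295.2]
  z 175 [510.9 259.1 193. ] y [236.8 294.9]
  z 205 [512.5 261.6 218.4] y [237.7 293. ]
  z 235 [513.2 264.3 241.5] y [248.6 283.2]
15.425
```

View pics/hang.png

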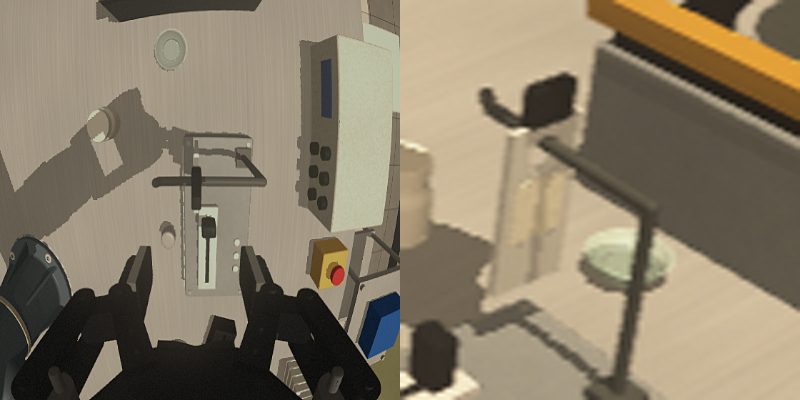

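The tag hangs upright and still on the bar behind the tip, and the gripper is clear of it. I'm handing in.

{"api": "play_rows", "payload": {
  "fingers": [0.06,0.06,0.06,0.06,0.06,0.06,0.06,0.06],
  "dp": [
    [0,0,0],
    [0,0,0],
    [0,0,0],
    [0,0,0],
    [0,0,0],
    [0,0,0],
    [0,0,0],
    [0,0,0]
  ],
  "twist": [
    [0,0,0],
    [0,0,0],
    [0,0,0],
    [0,0,0],
    [0,0,0],
    [0,0,0],
    [0,0,0],
    [0,0,0]
  ]
}}

```text
clock: 16.42
position: [507.9, 267.5, 366.3]
ee_rot: [3.142, 0.0, 1.517]
wrist_force: [0.3, -0.5, 0.2]
finger_gap: 59.9
gripper_force: 0.0
```

```bash
python3 -c "
from rig import r
print(r.close_job())"
```

```text
the job is handed in; nothing more can be done
None
```

The switch is at the hook end of its track and the tag hangs still by its eye behind the tip; the job was handed in at about 16 s, but no verdict came back.

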